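# Take the wooden tool pocket down from its keyhole screw

## Task

One of the two plywood holders hanging on the upright tool board is the tool pocket with the empty open box at its foot: take it off its screw by lifting it until the round part of its keyhole is over the screw head and then drawing it straight off the board. Stand it gently and upright in the middle of the cork mat and let go. Leave the other holder, the one with the two thread spools, hanging where it is.

Things in the scene. Friction and masses are not known exactly. Their poses are not given: they have to be found in the camera images.
- pocket: Plywood tool pocket 70 deep (x), 100 wide (y), 200 mm tall (z up), 0.24 kg; origin at centre, x forward. Back plate 10 mm thick (x -35 to -25), above z 30 narrowed to a 44 mm wide tab, to pinch front to back. Open box at foot, top z -50. Keyhole through plate: 42 mm opening centred at z -24, slot 14 mm wide above it, closed at z 14. Lifting 34 mm (24 to 44) centres the opening on the head.
- rack: Spool rack, a bystander on the other screw: same plywood back plate, tab, keyhole, outer size, origin and axes as the pocket, but at its foot a flat shelf with two upright thread spools instead of the open box.
- board: Fixed upright board, 340 mm wide, 18 thick, top edge at z 185 mm. Origin: front face, mid-width, bench level; x points out of that face, away from the robot. Screws at y -80 and +80, z 165: shank 8 mm, head 22 mm across, 5 thick, its outer face 19 mm from the board. The holders hang with the slot's top on the shank, backs to the board, tabs above its top edge; either may be on either screw.
- mat_top (a point): Centre of the top of the flat cork mat, 180 mm (x) by 220 mm (y), 4 mm thick, fixed on the bench beyond the board as seen from the robot.

How it is judged:
On the way:
1. the pocket has been lifted off its screw and is clear in front of the board, off the bench (x of pocket in the frame of board above 0.065 m and height (world z) of pocket above 0.125 m), for 0.1 s.
At the end, for the whole second after the job is handed in: The pocket stands upright (within 7 degrees) and still on the cork mat, its centre within 45 mm of the mat's centre (seen from above), and the spool rack still hangs within 30 mm of where it was (horizontal distance between pocket and mat_top below 0.045 m and height (world z) of pocket between 0.098 and 0.11 m and angle between pocket's own z axis and vertical below 0.12 rad and linear speed of pocket below 0.02 m/s and distance of rack from where it was at the start of the episode below 0.03 m); the robot touches nothing.
It fails at once if the spool rack is moved more than 30 mm (distance of rack from where it was at the start of the episode above 0.03 m).
It fails at once if the pocket is tipped more than 40 degrees (angle between pocket's own z axis and vertical above 0.7 rad).
It fails at once if the pocket is dropped (falls free faster than 0.6 m/s, about 20 mm of fall) (linear speed of pocket above 0.6 m/s and contact force between pocket and the fingers below 0.1 N).
It also fails if it takes over 38 s, if anything falls off the work surface, if the arm or the gripper's body presses on something with over 40 N, if the wrist force passes 120 N, or if a joint passes its speed limit or range.

## Robot

A 6-joint arm with a two-finger parallel gripper is mounted at the origin on the work surface. World frame = base frame: x ahead of the robot, y to its left, z up, the work surface at z = 0. Lengths are in m, angles in rad, forces in N, time in s.
With the tool pointing down it reaches from about 0.35 to 0.85 m from the base axis. Payload 8.1 kg.
Tool frame: the origin (TCP) lies at the very end of the fingers, on their centre line; the grasp point (between the pads) lies 19 mm behind it; y points along the fingers, x is the direction in which the jaws open and shut, and the axes are right-handed (so a half turn about y gives the same grasp; the last joint's range is limited). The gripper opens to 85 mm and grips with 20 to 120 N. Pads are 22 mm wide; open, the fingers measure 114 mm over their backs; the gripper's body (76 mm by 85 mm) begins 54 mm behind the grasp point. The pads swing forward as they close: fully open they stand 13 mm farther back than shut.
Start: joints at [1.163, 0.13, 1.488, -0, 1.523, -0.085], TCP at [0.19, 0.569, 0.21] pointing down, gripper open.
Joint ranges: [-2.96, 2.96], [-0.89, 2.26], [0.02, 2.5], [-1.34, 4.48], [0, 2.73], [-2.66, 2.66]. Speed limits (rad/s): [2.39, 2.39, 2.79, 3.14, 3.14, 3.14].

## Interface

Orientations are given as a 3x3 rotation matrix whose columns are the frame's x, y, z axes.
In Python, from rig import arm gives the robot as it stands.
- The arm moves only by the tool servo_tool, never from a script. Its argument "plan" is a list of rows, each an object with "delta_pos": the shift along the tool's x, y, z in mm, a list of three; "angular": the turn, a rotation vector about the tool's x, y, z in rad, a list of three; "grip": the gripper command: -1 is fully open, 1 is shut, values between are in proportion. A call has 1 to 5 rows; each row shifts and turns the commanded pose from where the row before left it, along the tool's axes as they then stand; what a row does not reach is not made up. A row lasts 1/12 s, in which the tool goes at most 41.7 mm and 7.16 degrees, less where a joint would pass 70% of its speed; a pose out of reach is approached as far as the arm can. A call is refused whole if a number of a shift passes 41.7 or a number of a turn 0.125, either way. A call with a gripper value outside its range is refused whole. The fingers move at their own pace and stop on an object; "squeeze" is the grip in N (left out, the last holds). Time passes only in rows, so rows that do not move let the fingers close. It gives the time, the measured TCP pose, the force and the opening at its end, in the units of the state.
- arm.sense(): the state, without advancing time (a new reading comes with each control period).
- arm.get_image(name): name is "scene" or "top" or "wrist"; returns the picture (480x640x3 uint8, blue, green, red); there is no depth.
- arm.camera_info(name): a dict with "vertical_fov" (degrees; the focal length in pixels is half the picture's height over the tangent of half this angle, whatever the lens; pixels are square), "cx", "cy" (the principal point, pixels), "extrinsics" (4x4, takes a point from camera to world coordinates). Camera axes: x right, y up, looking along -z (the intrinsics and any distortion apply to the point x, -y, -z); pixel columns grow to the right and rows downward; lengths in m; the calibration is good to about 2 mm. The wrist camera is an equidistant fisheye: a pixel r from the principal point sees the ray r / f radians off the axis. A picture is of the moment at which its call begins: read the wrist's pose just before it. camera_info takes no time and is no camera call; for the wrist camera it gives the pose at the moment of the call.
- arm.hand_in(): hands the job in, once; it reports no verdict.
The state is a dict: "clock": time; "joints": joint angles; "joint_vel": joint speeds; "tau": joint torques, N m; "tool_pos": TCP position; "ee_rot": TCP orientation; "ft_force": force on the tool from outside, world axes, zero at the start; "torque": the same for the moment, N m; "width": finger opening in m.
Only numpy, scipy, OpenCV 4.12 (cv2) and the standard library are available. Lean on these libraries where they do the work, as an engineer would, in place of code of your own. Each camera call takes 0.05 s, during which the arm holds its last target.

## Working session

There is one attempt and no reset: what is moved stays moved. The work goes in short steps, Python scripts to look and compute and a tool call to move; the robot and the scene stay as the last step left them, time stands still between calls to the robot, and variables do not carry over. Pictures are saved under pics/ and viewed, and the job is handed in when it is done.

Besides the shell and the picture viewer there is one more tool, called after ">>>" in YAML: its name, and indented under it one key for each argument. servo_tool: Moves the arm, as the interface text tells. Its arguments: {"type":"object","properties":{"plan":{"type":"array"},"squeeze":{"type":"number"}},"required":["plan"]}

```bash
mkdir -p pics; ls
python3 - <<'E'
from rig import arm
import cv2, numpy as np
s=arm.sense()
for k in s: print(k, np.round(np.array(s[k]),3).tolist())
for n in ["scene","top","wrist"]:
    i=arm.camera_info(n); print(n,i)
    cv2.imwrite(f"pics/{n}0.png",arm.get_image(n))
E
```

```text
pics
clock 0.0
joints [1.163, 0.131, 1.489, -0.0, 1.523, -0.085]
joint_vel [0.002, -0.001, -0.0, -0.0, 0.001, -0.0]
tau [-0.003, -56.939, -50.055, -0.0, 0.014, -0.0]
tool_pos [0.19, 0.568, 0.209]
ee_rot [[0.317, -0.001, -0.948], [0.948, -0.002, 0.317], [-0.002, -1.0, 0.0]]
ft_force [-0.756, 1.008, -0.27]
torque [0.033, 0.001, 0.019]
width 0.085
scene {'vertical_fov': 48.4952036732448, 'cx': 320.7109196836517, 'cy': 241.67191464403535, 'extrinsics': array([[-0.39473622, -0.55394902,  0.73302373,  1.02469349],
       [ 0.91853473, -0.2189527 ,  0.32917119,  0.23565935],
       [-0.02184653,  0.80324355,  0.59524997,  0.5404182 ],
       [ 0.        ,  0.        ,  0.        ,  1.        ]])}
top {'vertical_fov': 46.845128840401586, 'cx': 327.24241024748574, 'cy': 238.4045878330197, 'extrinsics': array([[-4.29437382e-02,  9.76231315e-01, -2.12434117e-01,
         3.76629458e-01],
       [-9.99073968e-01, -4.13968398e-02,  1.17263628e-02,
         9.88710386e-04],
       [ 2.65354144e-03,  2.12740970e-01,  9.77105029e-01,
         8.90992095e-01],
       [ 0.00000000e+00,  0.00000000e+00,  0.00000000e+00,
         1.00000000e+00]])}
wrist {'vertical_fov': 65.70646984690485, 'cx': 316.41337706098267, 'cy': 243.78005600069568, 'extrinsics': array([[ 0.3173148 , -0.90804718, -0.27342572,  0.12119571],
       [ 0.94831861,  0.30330072,  0.09327639,  0.59178925],
       [-0.00176915, -0.28889268,  0.95735985,  0.37326067],
       [ 0.        ,  0.        ,  0.        ,  1.        ]])}
```

View pics/scene0.png

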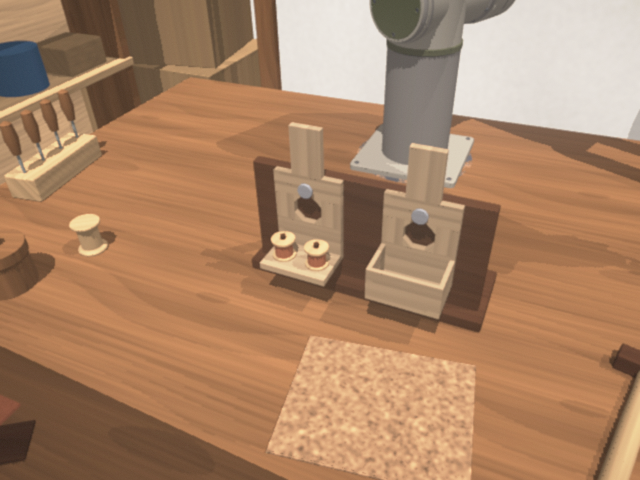

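View pics/top0.png

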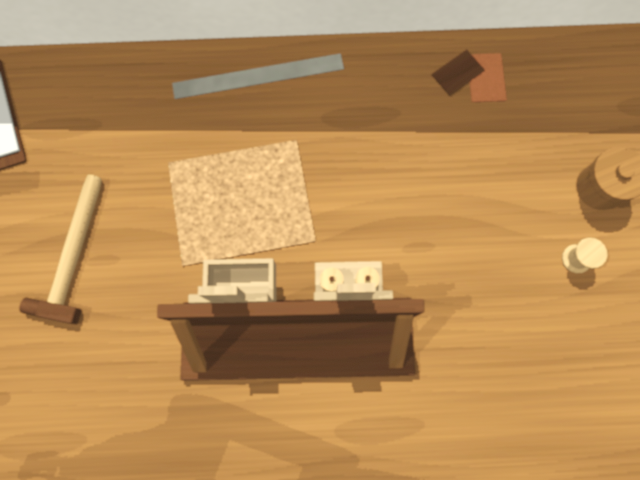

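View pics/wrist0.png

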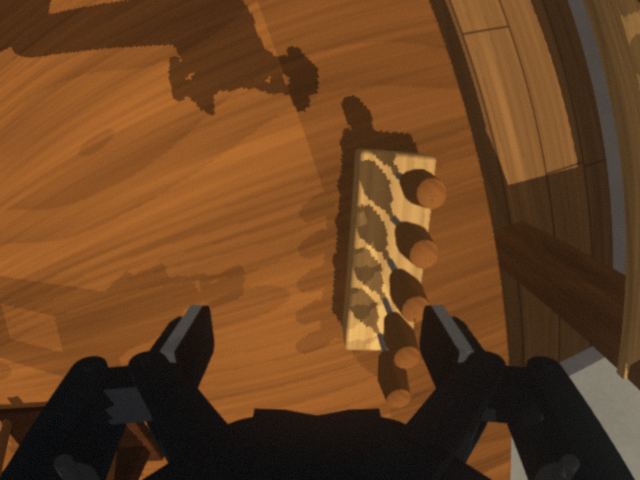

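The scene view shows the spool rack on the left, at about (305,215), and the pocket with the empty box on the right, at about (415,230). The mat is at (380,405). In the top view the pocket is on the left at (235,280), which is the +y screw, and the board's top edge runs from (158,310) to (424,305). The wrist view shows only a bystander tool rack. Next I'll zoom in and measure.

Run:
```python
import cv2
a=cv2.imread("pics/scene0.png")[120:340,240:510]; cv2.imwrite("pics/s0z.png",cv2.resize(a,(780,635))[:600])
a=cv2.imread("pics/top0.png")[130:330,140:440]; cv2.imwrite("pics/t0z.png",cv2.resize(a,None,fx=2.6,fy=2.6,interpolation=cv2.INTER_CUBIC))
```

```text
(no output)
```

View pics/s0z.png

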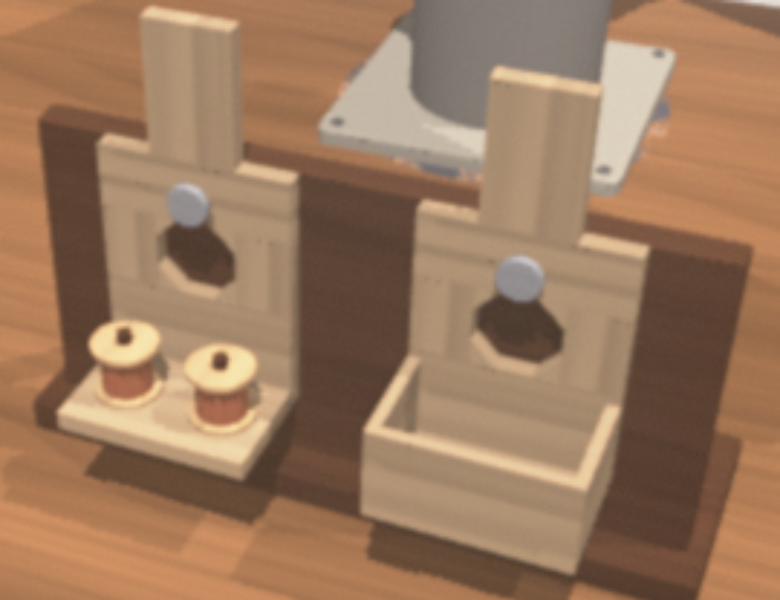

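View pics/t0z.png

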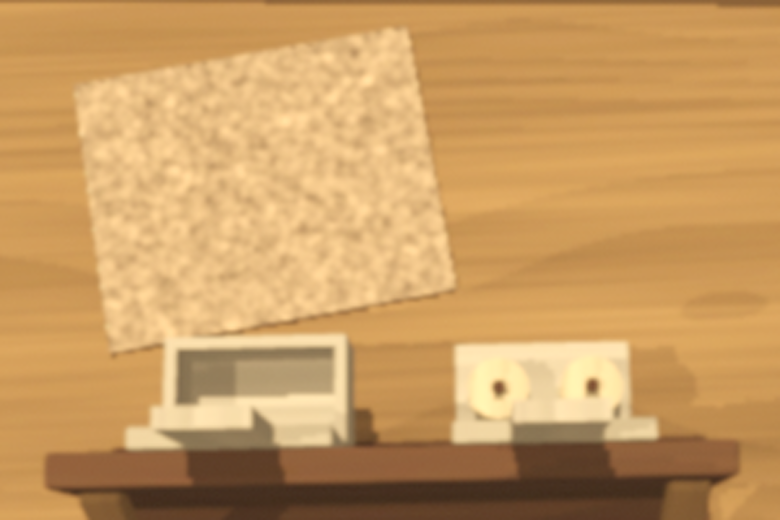

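The zooms show the pocket's tab top front edge in the scene view at about (410,147)–(447,152). The board's front top edge in the top view runs from about (158,305) to (424,300). The mat's corners are clear. I'll cast rays for these.

```bash
cat > h.py <<'E'
import numpy as np
from rig import arm
def ray(n,p,i=None):
    i=i or arm.camera_info(n); f=240/np.tan(np.radians(i['vertical_fov'])/2)
    E=np.array(i['extrinsics']); d=np.array([(p[0]-i['cx'])/f,-(p[1]-i['cy'])/f,-1])
    return E[:3,3],E[:3,:3]@d
def onz(n,p,z):
    o,d=ray(n,p); return o+d*(z-o[2])/d[2]
E
python3 - <<'E'
from h import *
import cv2
S=lambda x,y:(240+x/2.889,120+y/2.886)
T=lambda x,y:(140+x/2.6,130+y/2.6)
pr=lambda n,v:print(n,np.round(np.array(v)*1000,1).tolist())
L=onz("top",T(47,455),.185);R=onz("top",T(738,441),.185)
pr("board top front L,R",[L,R]); d=R-L; print("len",np.linalg.norm(d),"yaw(x axis) deg",np.degrees(np.arctan2(d[0],-d[1])))
L2=onz("scene",S(750,247),.185);R2=onz("scene",S(42,110),.185); pr("scene board corners",[L2,R2])
d2=R2-L2; print(np.linalg.norm(d2),np.degrees(np.arctan2(d2[0],-d2[1])))
pr("screw heads",[onz("scene",S(519,279),.165),onz("scene",S(188,205),.165)])
pr("pocket tab front top",[onz("scene",S(598,93),.255),onz("scene",S(490,77),.255)])
pr("pocket tab back top",[onz("scene",S(601,84),.255),onz("scene",S(495,69),.255)])
pr("tab top, top cam front", [onz("top",T(152,410),.255),onz("top",T(252,407),.255),onz("top",T(155,430),.255),onz("top",T(252,430),.255)])
im=cv2.imread("pics/top0.png")
m=[onz("top",T(*p),.004) for p in [(75,90),(408,27),(455,289),(111,353)]]
pr("mat",m); pr("mat centre",np.mean(m,0))
m=np.array(m); print(np.linalg.norm(m-np.roll(m,-1,0),axis=1), [np.degrees(np.arctan2(*(m[i]-m[j])[:2][::-1])) for i,j in[(0,3),(1,2)]])
E
```

```text
board top front L,R [[452.8, 210.9, 185.0], [445.2, -127.0, 185.0]]
len 0.3379835446551391 yaw(x axis) deg -1.2867859800640151
scene board corners [[439.2, 212.6, 185.0], [437.5, -128.1, 185.0]]
0.340713226938168 -0.2871048543660257
screw heads [[468.3, 122.8, 165.0], [464.0, -37.4, 165.0]]
pocket tab front top [[461.0, 144.8, 255.0], [462.5, 101.0, 255.0]]
pocket tab back top [[452.8, 144.2, 255.0], [454.7, 101.0, 255.0]]
tab top, top cam front [[463.1, 144.1, 255.0], [462.6, 99.8, 255.0], [454.2, 142.7, 255.0], [452.4, 99.9, 255.0]]
mat [[708.0, 251.7, 4.0], [742.4, 34.6, 4.0], [565.7, 10.6, 4.0], [534.1, 226.3, 4.0]]
mat centre [637.6, 130.8, 4.0]
[0.21981014 0.17834679 0.21800195 0.17579223] [np.float64(8.328670000674123), np.float64(7.752784830256687)]
```

Board and pocket are consistent in both views: face x is about 0.451 at the pocket, tab centre is about (0.457, 0.1225), and yaw is about −1.2°. The mat centre is about (0.638, 0.131). I'll raise and turn the tool first.

>>> servo_tool:
  plan:
    - {"delta_pos":[0,-18,0],"angular":[0,0.125,0],"grip":-1}
    - {"delta_pos":[0,-18,0],"angular":[0,0.125,0],"grip":-1}
    - {"delta_pos":[0,-18,0],"angular":[0,0.125,0],"grip":-1}
    - {"delta_pos":[0,-18,0],"angular":[0,0.125,0],"grip":-1}
    - {"delta_pos":[0,-18,0],"angular":[0,0.125,0],"grip":-1}

```text
clock: 0.57
tool_pos: [0.1902, 0.5688, 0.3002]
ee_rot: [[0.816, -0.0, -0.578], [0.578, -0.001, 0.816], [-0.001, -1.0, -0.0]]
ft_force: [0.8, 0.2, 0.0]
width: 0.0853
```

>>> servo_tool:
  plan:
    - {"delta_pos":[0,0,0],"angular":[0,0.125,0],"grip":-1}
    - {"delta_pos":[0,0,0],"angular":[0,0.125,0],"grip":-1}
    - {"delta_pos":[0,0,0],"angular":[0,0.125,0],"grip":-1}
    - {"delta_pos":[0,0,0],"angular":[0,0.125,0],"grip":-1}
    - {"delta_pos":[0,0,0],"angular":[0,0.125,0],"grip":-1}

```text
clock: 0.98
tool_pos: [0.1902, 0.5689, 0.2994]
ee_rot: [[1.0, -0.0, 0.008], [-0.008, -0.001, 1.0], [-0.0, -1.0, -0.001]]
ft_force: [-0.1, 0.5, -0.0]
width: 0.0852
```

>>> servo_tool:
  plan:
    - {"delta_pos":[17.8,0,-29.7],"angular":[0,0.012,0],"grip":-1}
    - {"delta_pos":[17.8,0,-29.7],"angular":[0,0,0],"grip":-1}
    - {"delta_pos":[17.8,0,-29.7],"angular":[0,0,0],"grip":-1}
    - {"delta_pos":[17.8,0,-29.7],"angular":[0,0,0],"grip":-1}
    - {"delta_pos":[17.8,0,-29.7],"angular":[0,0,0],"grip":-1}

```text
clock: 1.4
tool_pos: [0.2779, 0.418, 0.2993]
ee_rot: [[1.0, -0.0, 0.013], [-0.013, -0.001, 1.0], [-0.0, -1.0, -0.001]]
ft_force: [-0.3, 0.8, 0.4]
width: 0.0852
```

>>> servo_tool:
  plan:
    - {"delta_pos":[17.8,0,-29.7],"angular":[0,0,0],"grip":-1}
    - {"delta_pos":[17.8,0,-29.7],"angular":[0,0,0],"grip":-1}
    - {"delta_pos":[17.8,0,-29.7],"angular":[0,0,0],"grip":-1}
    - {"delta_pos":[17.8,0,-29.7],"angular":[0,0,0],"grip":-1}
    - {"delta_pos":[17.8,0,-29.7],"angular":[0,0,0],"grip":-1}

```text
clock: 1.82
tool_pos: [0.3648, 0.2682, 0.2996]
ee_rot: [[1.0, -0.0, 0.014], [-0.014, -0.0, 1.0], [-0.0, -1.0, -0.0]]
ft_force: [1.1, 0.2, 0.6]
width: 0.0851
```

>>> servo_tool:
  plan:
    - {"delta_pos":[17.8,0,-29.7],"angular":[0,0,0],"grip":-1}
    - {"delta_pos":[17.8,0,-29.7],"angular":[0,0,0],"grip":-1}
    - {"delta_pos":[17.8,0,-29.7],"angular":[0,0,0],"grip":-1}
    - {"delta_pos":[17.8,0,-29.7],"angular":[0,0,0],"grip":-1}
    - {"delta_pos":[0,0,0],"angular":[0,0,0],"grip":-1}

```text
clock: 2.23
tool_pos: [0.436, 0.1451, 0.2993]
ee_rot: [[1.0, 0.0, 0.019], [-0.019, -0.002, 1.0], [0.0, -1.0, -0.002]]
ft_force: [-0.1, 0.1, -0.1]
width: 0.0852
```

Run:
```python
from h import *
import cv2
for n in ["scene","wrist"]:
    print(arm.camera_info(n)['extrinsics'][:3,3])
    cv2.imwrite(f"pics/{n}1.png",arm.get_image(n))
```

```text
[1.02469349 0.23565935 0.5404182 ]
[0.43745522 0.2209158  0.46367436]
```

View pics/wrist1.png

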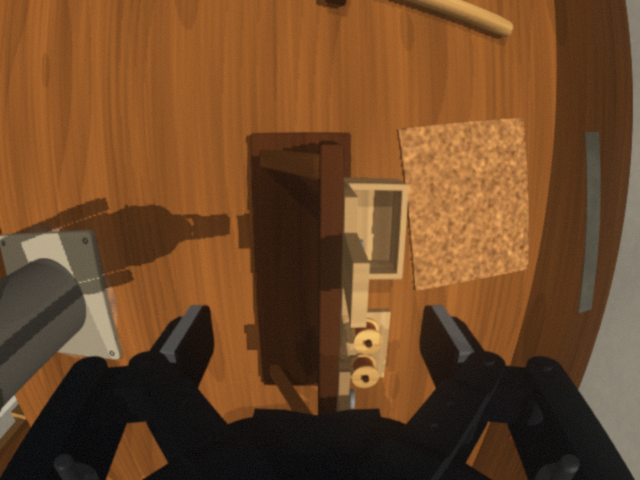

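View pics/scene1.png

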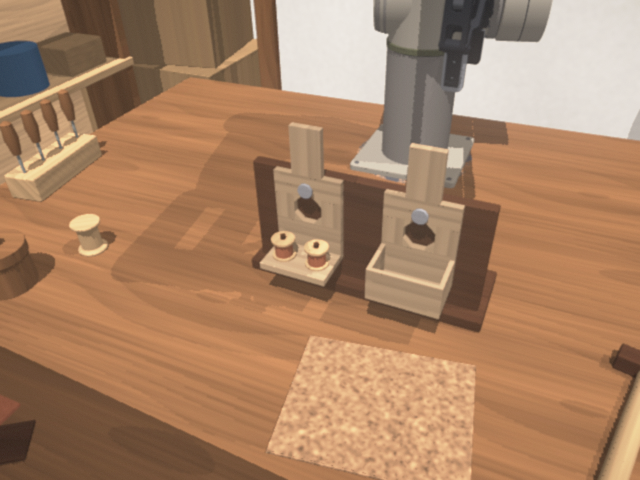

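The wrist view shows the pocket's tab at about (357,290), between the fingers, and the mat at (465,205). The scene view shows the arm back and above, with nothing disturbed. I'll use a fisheye check to refine the tab and the mat.

Run:
```python
import cv2
a=cv2.imread("pics/wrist1.png")[120:400,300:540]; cv2.imwrite("pics/w1z.png",cv2.resize(a[50:230,:150],None,fx=3.3,fy=3.3,interpolation=cv2.INTER_CUBIC))
```

```text
(no output)
```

View pics/w1z.png

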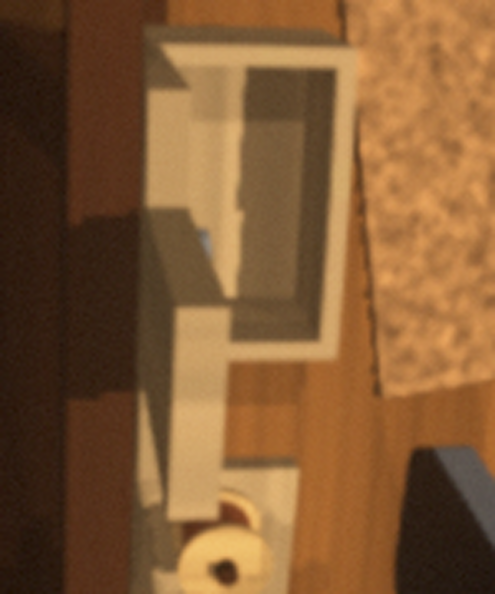

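```bash
cat >> h.py <<'E'
def wray(p,i=None):
    i=i or arm.camera_info("wrist"); f=240/np.tan(np.radians(i['vertical_fov'])/2)
    u=np.array([p[0]-i['cx'],p[1]-i['cy']]); r=np.linalg.norm(u); t=r/f; u=u/r
    E=np.array(i['extrinsics']); return E[:3,3],E[:3,:3]@np.array([u[0]*np.sin(t),-u[1]*np.sin(t),-np.cos(t)])
def wonz(p,z):
    o,d=wray(p); return o+d*(z-o[2])/d[2]
E
python3 - <<'E'
from h import *
q=np.array([wonz((300+x/3.3,170+y/3.3),.255) for x,y in [(175,307),(230,307),(218,520),(167,520)]])*1000
print(q.round(1),q.mean(0))
m=np.array([wonz(p,.004) for p in [(399,129),(522,119),(528,270),(416,289)]])*1000
print(m.round(1),m.mean(0)); print(arm.sense()['tool_pos'],arm.sense()['joints'])
E
```

```text
[[457.  146.7 255. ]
 [467.1 146.5 255. ]
 [466.3 102.1 255. ]
 [456.3 102.4 255. ]] [461.65837397 124.43400483 255.        ]
[[538.2 229.8   4. ]
 [713.7 254.2   4. ]
 [748.1  37.1   4. ]
 [570.1  15.5   4. ]] [642.52091945 134.16236872   4.        ]
[0.4342439  0.14892549 0.29940448] [ 2.18424796e-01 -2.74754605e-01  1.71251650e+00  2.34534122e-04
  1.70471833e+00  2.35698765e-01]
```

>>> servo_tool:
  plan:
    - {"delta_pos":[12.5,0,-13],"angular":[0,0,0],"grip":-1}
    - {"delta_pos":[12.5,0,-13],"angular":[0,0,0],"grip":-1}
    - {"delta_pos":[0,0,0],"angular":[0,0,0],"grip":-1}
    - {"delta_pos":[0,0,0],"angular":[0,0,0],"grip":-1}

```text
clock: 2.67
tool_pos: [0.4583, 0.1244, 0.2995]
ee_rot: [[1.0, -0.001, 0.014], [-0.014, 0.0, 1.0], [-0.001, -1.0, 0.0]]
ft_force: [-0.3, 0.2, -0.0]
width: 0.0856
```

Run:
```python
from h import *
import cv2
s=arm.sense();print(s['tool_pos'],np.round(s['ee_rot'],4).tolist())
i=arm.camera_info("wrist"); cv2.imwrite("pics/wrist2.png",arm.get_image("wrist"))
a=cv2.imread("pics/wrist2.png")[150:410,240:440];cv2.imwrite("pics/w2z.png",cv2.resize(a,None,fx=2.3,fy=2.3,interpolation=cv2.INTER_CUBIC))
```

```text
[0.45829114 0.12442875 0.29952397] [[0.9999, -0.0009, 0.0138], [-0.0138, 0.0003, 0.9999], [-0.0009, -1.0, 0.0003]]
```

View pics/w2z.png

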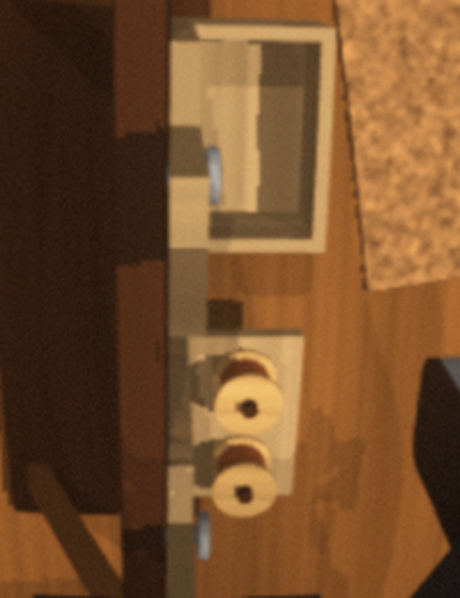

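The tab sits at about pixel column 322, with the finger midline at 316.5, so it is about 2–3 mm farther out than the tool. I'll shift by +2 mm and descend.

>>> servo_tool:
  plan:
    - {"delta_pos":[2,19,-1],"angular":[0,0,0],"grip":-1}
    - {"delta_pos":[0,25,0],"angular":[0,0,0],"grip":-1}
    - {"delta_pos":[0,25,0],"angular":[0,0,0],"grip":-1}
    - {"delta_pos":[0,25,0],"angular":[0,0,0],"grip":-1}
    - {"delta_pos":[0,0,0],"angular":[0,0,0],"grip":-1}

```text
clock: 3.13
tool_pos: [0.4569, 0.1234, 0.2003]
ee_rot: [[1.0, -0.008, 0.012], [-0.012, -0.001, 1.0], [-0.008, -1.0, -0.001]]
ft_force: [-0.7, -0.2, -1.1]
width: 0.0849
```

>>> servo_tool:
  plan:
    - {"delta_pos":[0,0,0],"angular":[0,0,0],"grip":0.5}
    - {"delta_pos":[0,0,0],"angular":[0,0,0],"grip":0.5}
    - {"delta_pos":[0,0,0],"angular":[0,0,0],"grip":0.5}
    - {"delta_pos":[0,0,0],"angular":[0,0,0],"grip":0.5}
    - {"delta_pos":[0,0,0],"angular":[0,0,0],"grip":0.5}
  squeeze: 20

```text
clock: 3.55
tool_pos: [0.4614, 0.1228, 0.2073]
ee_rot: [[1.0, 0.002, 0.014], [-0.014, 0.0, 1.0], [0.002, -1.0, 0.0]]
ft_force: [-0.0, 0.6, 0.2]
width: 0.0255
```

Run:
```python
from h import *
import cv2
s=arm.sense();print(s['tool_pos'],s['width'])
im=arm.get_image("scene");cv2.imwrite("pics/s3z.png",cv2.resize(im[40:320,280:560],(600,600)))
im=arm.get_image("wrist");cv2.imwrite("pics/w3.png",im)
```

```text
[0.46144915 0.12282342 0.20733593] 0.02554346823320187
```

View pics/s3z.png

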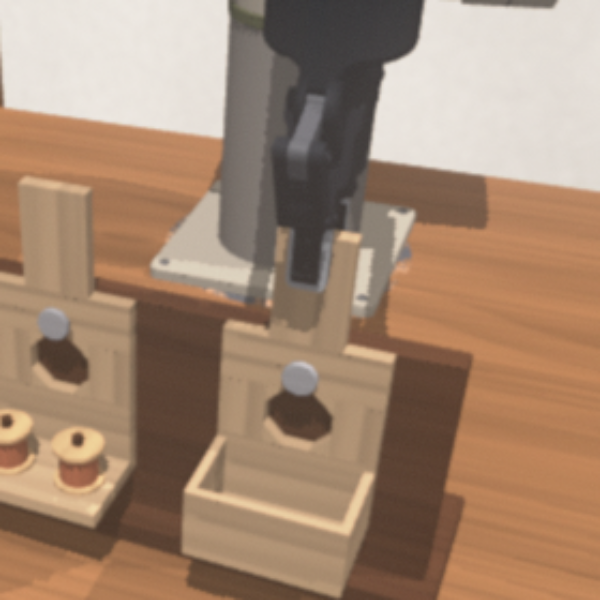

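View pics/w3.png

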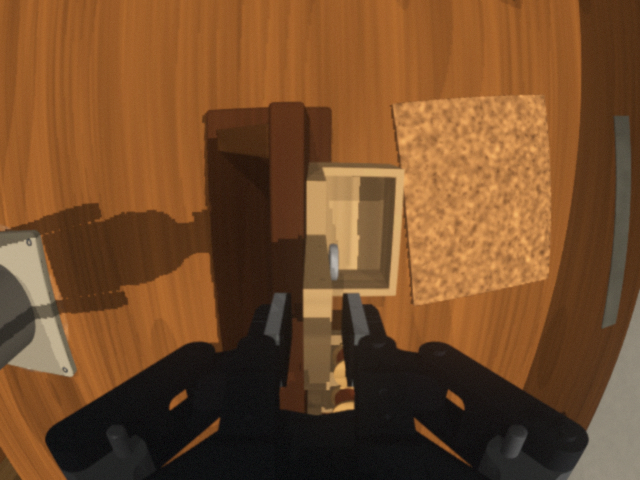

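The scene view shows the front finger in front of the pocket's tab, in the middle of its width. In the wrist view the tab, at columns 304–332, is centred between the fingers. I'll close gently.

>>> servo_tool:
  plan:
    - {"delta_pos":[0,0,0],"angular":[0,0,0],"grip":0.7}
    - {"delta_pos":[0,0,0],"angular":[0,0,0],"grip":0.8}
    - {"delta_pos":[0,0,0],"angular":[0,0,0],"grip":1}
    - {"delta_pos":[0,0,0],"angular":[0,0,0],"grip":1}
    - {"delta_pos":[0,0,0],"angular":[0,0,0],"grip":1}
  squeeze: 25

```text
clock: 4.07
tool_pos: [0.4607, 0.1226, 0.2061]
ee_rot: [[1.0, 0.0, 0.014], [-0.014, -0.0, 1.0], [0.0, -1.0, 0.0]]
ft_force: [-1.8, 0.5, 4.0]
width: 0.0094
```

>>> servo_tool:
  plan:
    - {"delta_pos":[0,0,0],"angular":[0,0,0],"grip":1}
    - {"delta_pos":[0,0,0],"angular":[0,0,0],"grip":1}
    - {"delta_pos":[0,0,0],"angular":[0,0,0],"grip":1}
  squeeze: 60

```text
clock: 4.32
tool_pos: [0.4607, 0.1226, 0.2061]
ee_rot: [[1.0, 0.0, 0.014], [-0.014, 0.0, 1.0], [0.0, -1.0, 0.0]]
ft_force: [-1.6, -0.4, 5.3]
width: 0.0091
```

>>> servo_tool:
  plan:
    - {"delta_pos":[0,-7,0],"angular":[0,0,0],"grip":1}
    - {"delta_pos":[0,-9,0],"angular":[0,0,0],"grip":1}
    - {"delta_pos":[0,-9,0],"angular":[0,0,0],"grip":1}
    - {"delta_pos":[0,-9,0],"angular":[0,0,0],"grip":1}
    - {"delta_pos":[0,0,0],"angular":[0,0,0],"grip":1}

```text
clock: 4.73
tool_pos: [0.4618, 0.1228, 0.2426]
ee_rot: [[1.0, 0.003, 0.014], [-0.014, 0.001, 1.0], [0.003, -1.0, 0.001]]
ft_force: [-0.7, 1.1, -1.7]
width: 0.0091
```

>>> servo_tool:
  plan:
    - {"delta_pos":[0,0,0],"angular":[0,0,0],"grip":1}

```text
clock: 4.82
tool_pos: [0.4612, 0.1227, 0.2408]
ee_rot: [[1.0, 0.002, 0.014], [-0.014, 0.0, 1.0], [0.002, -1.0, 0.0]]
ft_force: [-1.0, -0.4, -1.7]
width: 0.0091
```

Run:
```python
from h import *
import cv2
s=arm.sense();print(s['tool_pos'],s['width'],s['ft_force'])
im=arm.get_image("scene");cv2.imwrite("pics/s4z.png",cv2.resize(im[40:320,280:560],(600,600)))
```

```text
[0.46117422 0.12271376 0.24079219] 0.009110037708937759 [-0.97975396 -0.39834867 -1.71345645]
```

View pics/s4z.png

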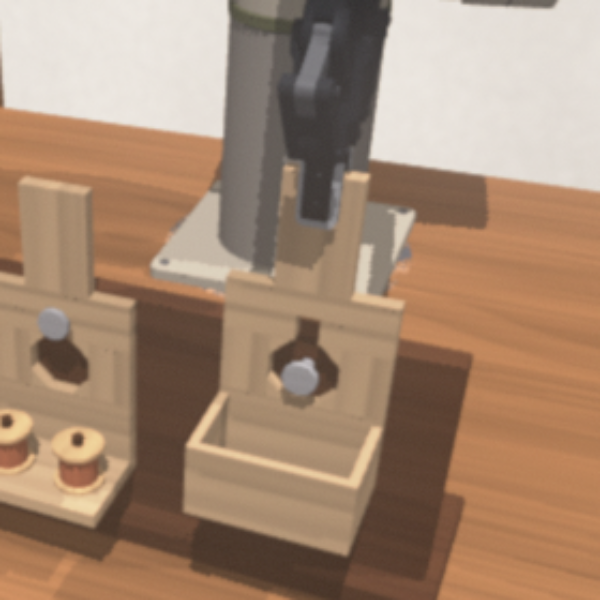

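The screw head is now inside the round opening, at about (299,378) in the zoom, and the offset matches the parallax. The lift was 34.7 mm and the forces are small. I'll draw it straight off.

>>> servo_tool:
  plan:
    - {"delta_pos":[8,0,0],"angular":[0,0,0],"grip":1}
    - {"delta_pos":[10,0,0],"angular":[0,0,0],"grip":1}
    - {"delta_pos":[10,0,0],"angular":[0,0,0],"grip":1}

```text
clock: 5.12
tool_pos: [0.4891, 0.1222, 0.2391]
ee_rot: [[1.0, -0.001, 0.014], [-0.014, -0.0, 1.0], [-0.001, -1.0, -0.0]]
ft_force: [-0.0, -0.6, -2.7]
width: 0.0091
```

>>> servo_tool:
  plan:
    - {"delta_pos":[15,0,0],"angular":[0,0,0],"grip":1}
    - {"delta_pos":[15,0,0],"angular":[0,0,0],"grip":1}
    - {"delta_pos":[15,0,0],"angular":[0,0,0],"grip":1}
    - {"delta_pos":[15,0,0],"angular":[0,0,0],"grip":1}
    - {"delta_pos":[0,0,0],"angular":[0,0,0],"grip":1}

```text
clock: 5.53
tool_pos: [0.5505, 0.121, 0.2384]
ee_rot: [[1.0, -0.001, 0.015], [-0.015, -0.0, 1.0], [-0.001, -1.0, -0.0]]
ft_force: [0.7, -0.4, -2.6]
width: 0.0088
```

Run:
```python
from h import *
import cv2
s=arm.sense();print(s['tool_pos'],s['width'],s['ft_force'])
im=arm.get_image("scene");cv2.imwrite("pics/s5.png",im)
```

```text
[0.55051695 0.12095178 0.23840988] 0.008821711138557675 [ 0.73340342 -0.39055235 -2.59158056]
```

View pics/s5.png

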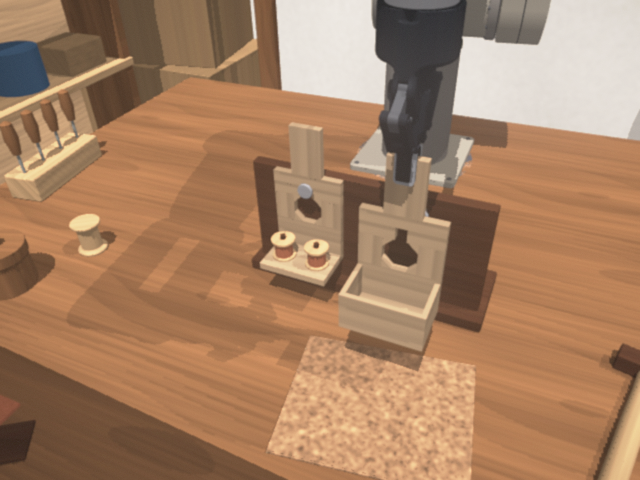

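The pocket is off the board and held upright, and the rack is undisturbed at (305,215). I'll move over the mat and lower to about 5 mm above it.

>>> servo_tool:
  plan:
    - {"delta_pos":[15,0,3],"angular":[0,0,0],"grip":1}
    - {"delta_pos":[15,0,3],"angular":[0,0,0],"grip":1}
    - {"delta_pos":[15,0,3],"angular":[0,0,0],"grip":1}
    - {"delta_pos":[14,0,3],"angular":[0,0,0],"grip":1}
    - {"delta_pos":[0,0,0],"angular":[0,0,0],"grip":1}

```text
clock: 6.0
tool_pos: [0.6089, 0.1328, 0.2387]
ee_rot: [[1.0, -0.001, 0.014], [-0.014, 0.0, 1.0], [-0.001, -1.0, 0.0]]
ft_force: [0.2, 0.3, -2.1]
width: 0.0087
```

>>> servo_tool:
  plan:
    - {"delta_pos":[0,16,0],"angular":[0,0,0],"grip":1}
    - {"delta_pos":[0,20,0],"angular":[0,0,0],"grip":1}
    - {"delta_pos":[0,20,0],"angular":[0,0,0],"grip":1}
    - {"delta_pos":[0,16,0],"angular":[0,0,0],"grip":1}
    - {"delta_pos":[0,0,0],"angular":[0,0,0],"grip":1}

```text
clock: 6.42
tool_pos: [0.6044, 0.1322, 0.1627]
ee_rot: [[1.0, -0.008, 0.014], [-0.014, -0.001, 1.0], [-0.008, -1.0, -0.001]]
ft_force: [-0.8, -0.4, -2.9]
width: 0.0093
```

>>> servo_tool:
  plan:
    - {"delta_pos":[0,0,0],"angular":[0,0,0],"grip":1}
    - {"delta_pos":[0,0,0],"angular":[0,0,0],"grip":1}

```text
clock: 6.58
tool_pos: [0.608, 0.1326, 0.169]
ee_rot: [[1.0, 0.001, 0.014], [-0.014, 0.0, 1.0], [0.001, -1.0, 0.0]]
ft_force: [-0.2, -0.5, -1.7]
width: 0.0086
```

Run:
```python
from h import *
import cv2
s=arm.sense();print(s['tool_pos'],s['width'],s['ft_force'],np.round(s['ee_rot'],4).tolist())
im=arm.get_image("scene");cv2.imwrite("pics/s6.png",im)
im=arm.get_image("wrist");cv2.imwrite("pics/w6.png",im)
```

```text
[0.60801614 0.13263217 0.16900366] 0.008576372674334984 [-0.16384168 -0.47151052 -1.70778813] [[0.9999, 0.0011, 0.0139], [-0.0139, 0.0001, 0.9999], [0.0011, -1.0, 0.0002]]
```

View pics/s6.png

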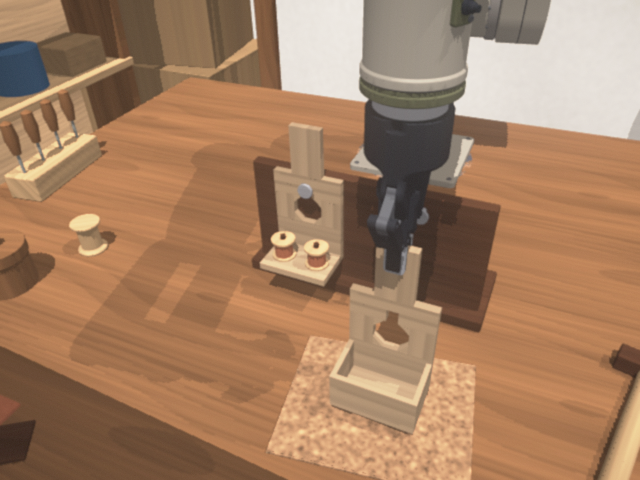

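View pics/w6.png

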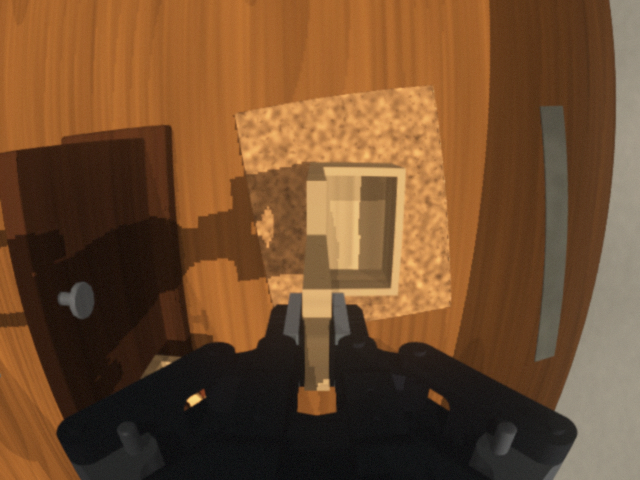

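The pocket hangs upright over the middle of the mat in both views, with about 14 mm of clearance. I'll lower it slowly and watch the force.

>>> servo_tool:
  plan:
    - {"delta_pos":[0,2,0],"angular":[0,0,0],"grip":1}
    - {"delta_pos":[0,2,0],"angular":[0,0,0],"grip":1}
    - {"delta_pos":[0,2,0],"angular":[0,0,0],"grip":1}
    - {"delta_pos":[0,2,0],"angular":[0,0,0],"grip":1}
    - {"delta_pos":[0,1,0],"angular":[0,0,0],"grip":1}

```text
clock: 7.1
tool_pos: [0.6076, 0.1325, 0.1583]
ee_rot: [[1.0, -0.001, 0.014], [-0.014, -0.0, 1.0], [-0.001, -1.0, -0.0]]
ft_force: [-0.0, 0.2, -1.2]
width: 0.0089
```

>>> servo_tool:
  plan:
    - {"delta_pos":[0,1,0],"angular":[0,0,0],"grip":1}
    - {"delta_pos":[0,1,0],"angular":[0,0,0],"grip":1}
    - {"delta_pos":[0,0,0],"angular":[0,0,0],"grip":1}

```text
clock: 7.35
tool_pos: [0.6076, 0.1325, 0.1564]
ee_rot: [[1.0, -0.0, 0.014], [-0.014, -0.0, 1.0], [-0.0, -1.0, -0.0]]
ft_force: [-0.6, 0.9, -2.6]
width: 0.0088
```

>>> servo_tool:
  plan:
    - {"delta_pos":[0,1,0],"angular":[0,0,0],"grip":1}
    - {"delta_pos":[0,0,0],"angular":[0,0,0],"grip":1}

```text
clock: 7.52
tool_pos: [0.6078, 0.1326, 0.1557]
ee_rot: [[1.0, -0.0, 0.014], [-0.014, -0.0, 1.0], [-0.0, -1.0, -0.0]]
ft_force: [0.0, -0.7, -1.7]
width: 0.0086
```

>>> servo_tool:
  plan:
    - {"delta_pos":[0,1,0],"angular":[0,0,0],"grip":1}
    - {"delta_pos":[0,0,0],"angular":[0,0,0],"grip":1}

```text
clock: 7.68
tool_pos: [0.608, 0.1326, 0.1557]
ee_rot: [[1.0, 0.001, 0.014], [-0.014, 0.0, 1.0], [0.001, -1.0, 0.0]]
ft_force: [-2.8, -0.2, 2.6]
width: 0.0091
```

>>> servo_tool:
  plan:
    - {"delta_pos":[0,0.5,0],"angular":[0,0,0],"grip":1}
    - {"delta_pos":[0,0,0],"angular":[0,0,0],"grip":1}

```text
clock: 7.85
tool_pos: [0.6081, 0.1326, 0.1557]
ee_rot: [[1.0, 0.001, 0.014], [-0.014, 0.0, 1.0], [0.001, -1.0, 0.0]]
ft_force: [-3.4, 0.1, 6.9]
width: 0.0087
```

It has touched down: z stopped at 0.1557 and the force turned upward to +7 N. I'll release gently.

>>> servo_tool:
  plan:
    - {"delta_pos":[0,0,0],"angular":[0,0,0],"grip":0.7}
    - {"delta_pos":[0,0,0],"angular":[0,0,0],"grip":0.6}
    - {"delta_pos":[0,0,0],"angular":[0,0,0],"grip":0.4}
    - {"delta_pos":[0,0,0],"angular":[0,0,0],"grip":0.2}
    - {"delta_pos":[0,0,0],"angular":[0,0,0],"grip":0}
  squeeze: 20

```text
clock: 8.27
tool_pos: [0.6078, 0.1325, 0.1541]
ee_rot: [[1.0, -0.0, 0.014], [-0.014, -0.0, 1.0], [-0.0, -1.0, -0.0]]
ft_force: [-0.6, -0.0, 0.1]
width: 0.0426
```

Run:
```python
from h import *
import cv2
s=arm.sense();print(s['tool_pos'],s['width'],s['ft_force'])
im=arm.get_image("scene");cv2.imwrite("pics/s7.png",im)
im=arm.get_image("wrist");cv2.imwrite("pics/w7.png",im)
```

```text
[0.60780722 0.13254848 0.15414623] 0.04258875876178812 [-0.55613653 -0.00954097  0.05832107]
```

View pics/s7.png

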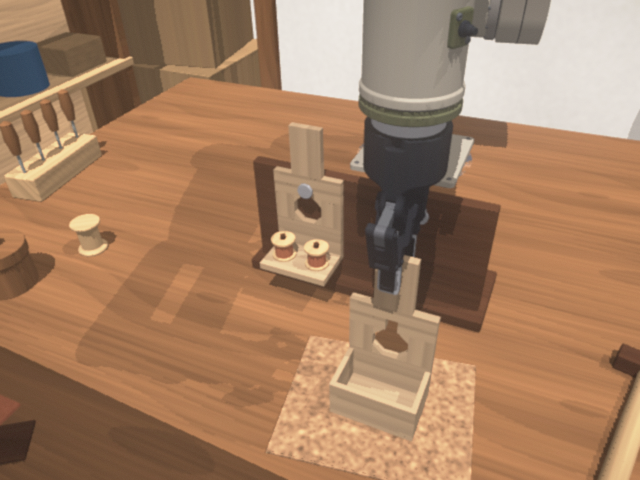

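View pics/w7.png

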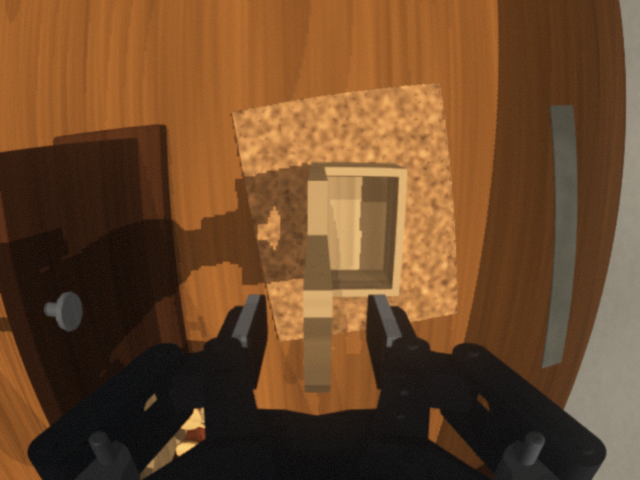

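The pocket stands upright by itself on the mat, and the fingers are clear on both sides of the tab (columns 304–332, fingers at 265 and 368). I'll retreat straight up.

>>> servo_tool:
  plan:
    - {"delta_pos":[0,-8,0],"angular":[0,0,0],"grip":0}
    - {"delta_pos":[0,-20,0],"angular":[0,0,0],"grip":0}
    - {"delta_pos":[0,-25,0],"angular":[0,0,0],"grip":0}
    - {"delta_pos":[0,-25,0],"angular":[0,0,0],"grip":0}
    - {"delta_pos":[0,-25,0],"angular":[0,0,0],"grip":0}

```text
clock: 8.78
tool_pos: [0.6077, 0.1325, 0.259]
ee_rot: [[1.0, 0.0, 0.014], [-0.014, 0.0, 1.0], [0.0, -1.0, 0.0]]
ft_force: [-0.7, -0.3, -0.8]
width: 0.0427
```

>>> servo_tool:
  plan:
    - {"delta_pos":[0,-25,0],"angular":[0,0,0],"grip":0}
    - {"delta_pos":[0,-15,0],"angular":[0,0,0],"grip":0}
    - {"delta_pos":[0,0,0],"angular":[0,0,0],"grip":0}
    - {"delta_pos":[0,0,0],"angular":[0,0,0],"grip":0}
    - {"delta_pos":[0,0,0],"angular":[0,0,0],"grip":0}

```text
clock: 9.2
tool_pos: [0.6074, 0.1325, 0.2963]
ee_rot: [[1.0, -0.001, 0.014], [-0.014, -0.0, 1.0], [-0.001, -1.0, -0.0]]
ft_force: [0.3, 0.7, -0.4]
width: 0.0428
```

Run:
```python
from h import *
import cv2
s=arm.sense();print(s['clock'],s['tool_pos'],s['width'],s['ft_force'])
im=arm.get_image("scene");cv2.imwrite("pics/s8.png",im)
a=cv2.imread("pics/scene0.png");r=(slice(120,290),slice(250,345));print("rack diff",cv2.absdiff(a,im)[r].mean())
```

```text
9.2 [0.6074319  0.13249642 0.29626324] 0.04282706922768377 [ 0.31689758  0.71272373 -0.43384749]
rack diff 2.4792776057791537
```

View pics/s8.png

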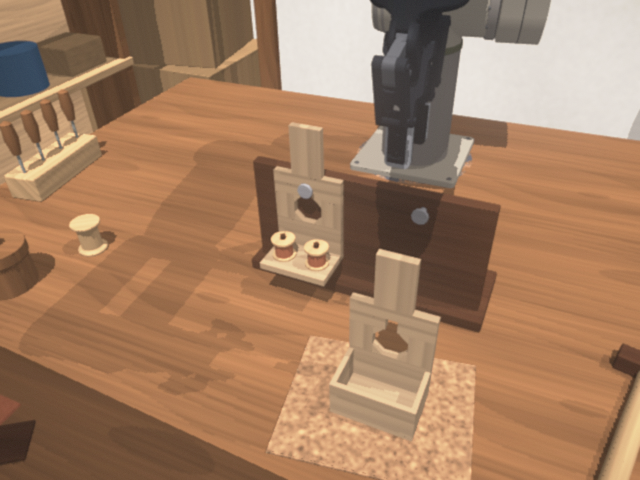

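The pocket stands upright on the mat at about (385,360), the gripper is well clear, and the rack is where it was. I'll do one position check and hand in.

Run:
```python
from h import *
p=(onz("scene",(377,253),.204)+onz("scene",(418,260),.204))/2
print("pocket origin approx",p+[.025,0,0]," mat ~(.638-.642,.131-.134)")
arm.hand_in()
```

```text
pocket origin approx [0.62997445 0.13209949 0.204     ]  mat ~(.638-.642,.131-.134)
the job is handed in; nothing more can be done
```

I gripped the tool pocket by its tab, lifted it 34.7 mm and drew it straight off its screw. I then carried it to the cork mat, lowered it until it touched (force rose to about +7 N), let go and backed straight up. I handed in at about 9.3 s on the clock.

**Pocket:** In the last picture it stands upright and free on the mat. Its centre is about 0–12 mm from the mat's centre, against a limit of 45 mm. The scene camera puts it at x = 0.630 m and the arm's own pose gives 0.636–0.638 m.

**Spool rack:** It looks unmoved. The picture around it barely changed from the start, and no unexpected forces showed up.

**Disagreement:** The wrist camera placed both the tab and the mat about 4–5 mm farther out in x, and 2–3 mm more in y, than the fixed cameras. I aimed between the two for the grasp and corrected against the fingers in the wrist view. For placing, the difference is well inside the tolerance.

I didn't measure the tilt in degrees; I judged it upright from the pictures.

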